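Make up the propeller and tune-up job trays

ROBOT

A 6-joint arm with a two-finger parallel gripper is mounted at the origin on the work surface. World frame = base frame: x ahead of the robot, y to its left, z up, the work surface at z = 0. Lengths are in m, angles in rad, forces in N, time in s.
With the tool pointing down it reaches from about 0.35 to 0.8 m from the base axis. Payload 7.3 kg.
Tool frame: the origin (TCP) lies midway between the tips of the shut fingers; the grasp point (between the pads) lies robot.tcp_to_grasp behind it (robot.tcp_to_grasp is the distance from the TCP to the grasp point, in m); z points along the fingers, y is the direction in which the jaws open and shut (so a half turn about z gives the same grasp; the last joint's range is limited). The gripper opens to 85 mm and grips with 20 to 120 N. Pads are 22 mm wide; open, the fingers measure 114 mm over their backs; the gripper's body (76 mm by 85 mm) begins 54 mm behind the grasp point. The pads swing forward as they close: fully open they stand 13 mm farther back than shut.
Start: joints at [1.182, 0.342, 1.524, -0, 1.275, -0.146], TCP at [0.126, 0.51, 0.231] pointing down, gripper open.
Joint ranges: [-2.53, 2.53], [-0.77, 2.02], [0.04, 2.7], [-1, 4.14], [0.28, 2.66], [-3.11, 3.11]. Speed limits (rad/s): [2.57, 2.57, 3.14, 3.14, 3.14, 3.14].

INTERFACE

Orientations are given as a unit quaternion [w, x, y, z].
In Python, from rig import robot, eoat, solver, readout, vision gives the robot as it stands. Calls block until the motion is done:
- robot.reach(position, orientation): joint-space move of the TCP to a pose.
- robot.line_to(position, attitude=None, max_speed=0.15): straight line of the TCP; attitude=None keeps the orientation; max_speed is the mean speed in m/s.
- robot.move_j(angles): joint-space move.
- eoat.gripper_to(opening, newtons=None): finger opening in m; newtons is the grip in N (None keeps the last); returns when the fingers have stopped.
- robot.pause(seconds).
- solver.ik(position, orientation): joint angles nearest the present ones, or None.
- readout.observe(): the state.
- vision.snapshot(name): name is "scene" or "top"; returns (picture, depth): 384x512x3 uint8, red, green, blue; 384x512 float32, m along the optical axis (not along the pixel's ray), 0 where there is no reading.
- vision.camera_info(name): a dict with "fx", "fy", "cx", "cy" (pixels), "pose" (4x4, takes a point from camera to world coordinates). Camera axes: x right, y up, looking along -z (the intrinsics and any distortion apply to the point x, -y, -z); pixel columns grow to the right and rows downward; lengths in m; the calibration is good to about 2 mm. A picture is of the moment at which its call begins. camera_info takes no time and is no camera call.
A pose or a line that the arm cannot do raises robot.MotionError and nothing moves.
- robot.sign_off(): hands the job in, once; it reports no verdict.
The state is a dict: "time": time; "joint_positions": joint angles; "joint_velocities": joint speeds; "joint_torque": joint torques, N m; "tool_pos": TCP position; "orientation": TCP orientation; "ft_force": force on the tool from outside, world axes, zero at the start; "moment": the same for the moment, N m; "width": finger opening in m.
Only numpy, scipy, OpenCV 4.12 (cv2) and the standard library are available. Lean on these libraries where they do the work, as an engineer would, in place of code of your own. Each camera call takes 0.05 s, during which the arm holds its last target.

TASK

Make up the two job trays for the outboards. Into the propeller tray (the larger one, with the row of socket posts) put the bronze thrust washer and the castle nut, lying flat on its open floor as they lie now, and set the prop-nut socket fully down over the empty post between the two sockets already standing there, without lifting or tipping those two. Into the plain tune-up tray stand the oil filter and the slim plug socket upright. Set each thing down rather than dropping it, and let go of everything.

Things in the scene. Friction and masses are not known exactly. Their poses are not given: they have to be found in the camera images.
- prop_socket: Prop-nut socket: short fat chrome socket with a wide mouth on top, standing upright on the bench, diameter 38, height 50, 0.2 kg. A round bore of 19 diameter goes through its foot (22 deep) and widens above; the foot must go over the post. Origin: centre of its underside, z up along its axis.
- plug_socket: Slim deep spark-plug socket: chrome cylinder standing upright on the bench, diameter 26, height 75, 0.14 kg. The tallest and narrowest of the things to be moved. Origin: centre of its underside, z up.
- oil_filter: Spin-on oil filter: white can with a fluted dome top, standing upright on the bench, diameter 62, height 70 (straight side from 6 to 57 high), 0.24 kg. Origin: centre of its underside, z up.
- thrust_washer: Bronze thrust washer of the propeller shaft: thick yellow-metal ring lying flat on the bench, outer diameter 50, height 26 (straight side up to 18, then a bevel to diameter 41), bore 22, 0.22 kg. Origin: centre of its underside, z up.
- castle_nut: Castle nut: steel hexagon nut lying flat, slotted crown up, 27 across flats (flats face its x axis and every 60 degrees from it), hexagon 15 high, crown diameter 23, 24 high in all, 0.09 kg. Origin: centre of its underside, z up. The smaller plain nut on the bench (19 across flats) is not part of the job.
- prop_tray: Larger fixed tray, mm: 160 (x) by 200 (y), wall 3 thick, 16 high, floor top at z 3. Red strip (x 21 to 69, top at z 7: a socket fully home stands on it) with 3 tapered black posts at (45,-40), (45,0) and (45,46), 12 wide at foot, 7 at tip, 20 high; the middle one is empty, about 48 free along y between the neighbours. Open floor: x -77 to 21, y -97 to 97. Origin: centre of underside, z up.
- tuneup_tray: Tune-up tray, fixed: the smaller plain sheet-metal tray, empty, 130 (its x) by 170 (its y), walls 3 thick and 16 high, floor 3 thick. Origin: centre of the underside, z up.
- small_socket: Socket that already stands on the propeller tray's post at (45,-40): diameter 32, height 46, loose on its post with up to 3 mm of play. Leave it there. Origin: centre of its underside.
- big_socket: Socket that already stands on the propeller tray's post at (45,+46): diameter 44, height 54, loose on its post with up to 3 mm of play. Leave it there. Origin: centre of its underside.
Mind the look-alikes: they are no part of the job. What is shaped like the prop_socket but red is not meant.

How it is judged:
At the end, for the whole second after the job is handed in: Prop-nut socket upright over the middle post, underside under 10 mm, within 8 mm along each tray axis; washer and nut flat on the propeller tray's open floor; filter and plug socket upright in the tune-up tray (underside under 6 mm, tilt under 0.12); neighbours within 8 mm; all at rest (x of prop_socket in the frame of prop_tray between 0.037 and 0.053 m and y of prop_socket in the frame of prop_tray between -0.008 and 0.008 m and z of prop_socket in the frame of prop_tray below 0.01 m and angle between each of prop_socket, thrust_washer, castle_nut, oil_filter, plug_socket, small_socket, big_socket's own z axis and vertical below 0.12 rad and x of thrust_washer in the frame of prop_tray between -0.077 and 0.022 m and y of thrust_washer in the frame of prop_tray between -0.097 and 0.097 m and z of each of thrust_washer, castle_nut in the frame of prop_tray below 0.006 m and x of castle_nut in the frame of prop_tray between -0.077 and 0.022 m and y of castle_nut in the frame of prop_tray between -0.097 and 0.097 m and x of oil_filter in the frame of tuneup_tray between -0.062 and 0.062 m and y of oil_filter in the frame of tuneup_tray between -0.082 and 0.082 m and z of each of oil_filter, plug_socket in the frame of tuneup_tray below 0.006 m and x of plug_socket in the frame of tuneup_tray between -0.062 and 0.062 m and y of plug_socket in the frame of tuneup_tray between -0.082 and 0.082 m and linear speed of each of prop_socket, plug_socket, oil_filter, thrust_washer, castle_nut, small_socket, big_socket below 0.02 m/s and angular speed of each of prop_socket, plug_socket, oil_filter, thrust_washer, castle_nut, small_socket, big_socket below 0.3 rad/s and distance of each of small_socket, big_socket from where it was at the start of the episode below 0.008 m); the robot touches nothing.
It fails at once if one of the two sockets already in the propeller tray was lifted, pushed off or tipped (distance of any of small_socket, big_socket from where it was at the start of the episode above 0.01 m or angle between any of small_socket, big_socket's own z axis and vertical above 0.25 rad).
It fails at once if a thing was dropped or thrown (free of the fingers and faster than 0.8 m/s) ((contact force between the fingers and prop_socket below 0.1 N and linear speed of prop_socket above 0.8 m/s) or (contact force between the fingers and plug_socket below 0.1 N and linear speed of plug_socket above 0.8 m/s) or (contact force between the fingers and oil_filter below 0.1 N and linear speed of oil_filter above 0.8 m/s) or (contact force between the fingers and thrust_washer below 0.1 N and linear speed of thrust_washer above 0.8 m/s) or (contact force between the fingers and castle_nut below 0.1 N and linear speed of castle_nut above 0.8 m/s)).
It also fails if it takes over 125 s, if anything falls off the work surface, if the arm or the gripper's body presses on something with over 40 N, if the wrist force passes 120 N, or if a joint passes its speed limit or range.

## Working session

There is one attempt and no reset: what is moved stays moved. The work goes in short steps, each a Python script; the robot and the scene stay as the last script left them, time stands still between calls to the robot, and variables do not carry over. Pictures are saved under pics/ and viewed, and the job is handed in when it is done.

```bash
ls; mkdir -p pics
python3 - <<'E'
from rig import robot, eoat, solver, readout, vision
import cv2,numpy as np
for n in ("scene","top"):
    p,d=vision.snapshot(n); cv2.imwrite(f"pics/{n}0.png",p[:,:,::-1]); np.save(f"{n}0.npy",d)
    cv2.imwrite(f"pics/{n}0b.png",cv2.resize(p[:,:,::-1],(800,600),interpolation=cv2.INTER_CUBIC))
    print(n,vision.camera_info(n))
print(robot.tcp_to_grasp, readout.observe())
E
```

```text
pics
scene {'fx': 474.73100475874844, 'fy': 474.73100475874844, 'cx': 253.09169693081876, 'cy': 194.16734472307584, 'pose': array([[ 0.22219341, -0.83759898,  0.49905715,  1.06143934],
       [ 0.97488285,  0.19887944, -0.10025169, -0.08118526],
       [-0.01528149,  0.50879752,  0.86075058,  0.88265027],
       [ 0.        ,  0.        ,  0.        ,  1.        ]])}
top {'fx': 394.7380473832005, 'fy': 394.7380473832005, 'cx': 255.50872530531026, 'cy': 195.61264138547406, 'pose': array([[-0.12906994,  0.96673503, -0.22082646,  0.3797977 ],
       [-0.99162785, -0.12670223,  0.02491486,  0.01797985],
       [-0.00389313,  0.22219342,  0.97499483,  0.91909642],
       [ 0.        ,  0.        ,  0.        ,  1.        ]])}
0.0187 {'time': 0.1, 'joint_positions': array([ 1.18202526e+00,  3.42637198e-01,  1.52491849e+00,  3.12476972e-06,
        1.27537321e+00, -1.46005102e-01]), 'joint_velocities': array([ 5.25518820e-04, -1.40846455e-03, -3.21099647e-03,  1.64645941e-05,
        8.59889731e-04, -5.64273935e-04]), 'joint_torque': array([ 1.89875405e-03, -4.34445798e+01, -2.46487051e+01, -1.56323777e-04,
        4.65676712e-03,  1.11388837e-05]), 'tool_pos': array([0.12605086, 0.50928524, 0.23070472]), 'orientation': array([-1.77968673e-04,  1.21085556e-01,  9.92641850e-01, -6.43987526e-04]), 'ft_force': array([-0.33104348,  0.81837616,  0.01141003]), 'moment': array([-0.00130647,  0.03324576,  0.01716853]), 'width': 0.08538137493522621}
```

View pics/scene0b.png

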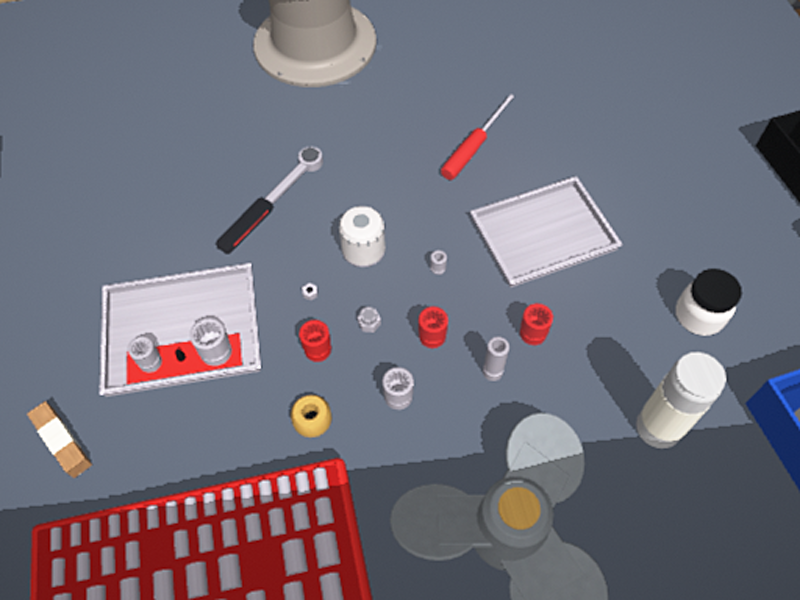

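View pics/top0b.png

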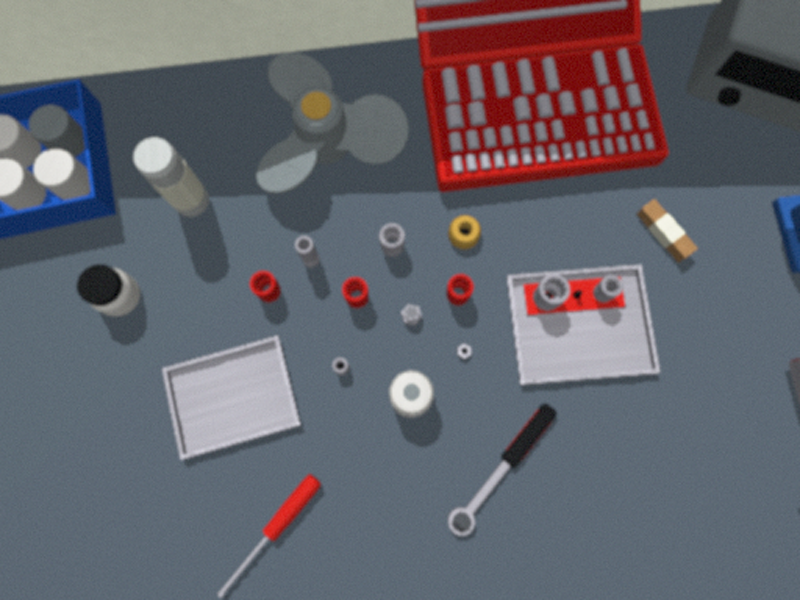

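Candidates, in scene 800x600 pixels:
- **prop_socket:** chrome at (398,388). The red look-alikes are at (316,340), (433,326) and (536,323).
- **plug_socket:** tall and slim at (497,357). The small short socket at (438,261) is the look-alike.
- **castle_nut:** (369,319). The plain nut is at (310,290).
- **thrust_washer:** bronze at (311,415).
- **oil_filter:** white can at (362,236). The jar and bottle are at (708,300) and (683,400).

Next I'll measure these with the depth data and check them in close crops.

```bash
cat > h.py <<'E'
from rig import robot, eoat, solver, readout, vision
import cv2,numpy as np
def cloud(n,d):
    c=vision.camera_info(n); v,u=np.mgrid[:384,:512]
    P=np.stack([(u-c['cx'])/c['fx']*d,-(v-c['cy'])/c['fy']*d,-d],-1)
    return P@c['pose'][:3,:3].T+c['pose'][:3,3]
def proj(n,p):
    c=vision.camera_info(n); q=(np.asarray(p)-c['pose'][:3,3])@c['pose'][:3,:3]
    return c['cx']+c['fx']*q[...,0]/-q[...,2], c['cy']+c['fy']*q[...,1]/q[...,2]
E
python3 - <<'E'
from h import *
a={n:cloud(n,np.load(n+'0.npy')) for n in('scene','top')}
for n in a:
    P=a[n]; t=(P[...,0]>.3)&(P[...,0]<.75)&(np.abs(P[...,1])<.4)&(np.abs(P[...,2])<.012)
    print(n,'floor z',np.median(P[t][:,2]))
    m=((P[...,2]>.012)&(P[...,2]<.12)&(P[...,0]>.2)&(P[...,0]<.8)&(np.abs(P[...,1])<.45)).astype(np.uint8)
    k,l,s,c=cv2.connectedComponentsWithStats(m)
    for i in range(1,k):
        if s[i,4]<15: continue
        Q=P[l==i]; zt=np.percentile(Q[:,2],97); T=Q[Q[:,2]>zt-.006]
        mn,mx=T[:,:2].min(0),T[:,:2].max(0)
        print('pix800',(c[i]*1.5625).round(),'n',s[i,4],'ztop %.3f'%zt,'topmid',((mn+mx)/2).round(4),'ext',(mx-mn).round(3))
im=cv2.imread('pics/scene0.png'); t=cv2.imread('pics/top0.png')
A=cv2.resize(im[160:290,170:360],None,fx=4,fy=4,interpolation=cv2.INTER_CUBIC)
cv2.imwrite('pics/crop1.png',A)
B=cv2.resize(t[130:290,150:320],None,fx=3.6,fy=3.6,interpolation=cv2.INTER_CUBIC); cv2.imwrite('pics/crop2.png',B)
B=cv2.resize(t[160:250,315:430],None,fx=6,fy=6,interpolation=cv2.INTER_CUBIC); cv2.imwrite('pics/crop3.png',B)
B=cv2.resize(t[210:300,95:200],None,fx=6,fy=6,interpolation=cv2.INTER_CUBIC); cv2.imwrite('pics/crop4.png',B)
E
```

```text
scene floor z -0.0006259462417292916
pix800 [469. 147.] n 415 ztop 0.026 topmid [0.3198 0.1834] ext [0.078 0.079]
pix800 [265. 202.] n 651 ztop 0.021 topmid [ 0.3333 -0.1209] ext [0.162 0.175]
pix800 [546. 230.] n 661 ztop 0.018 topmid [0.4845 0.2577] ext [0.16  0.193]
pix800 [362. 235.] n 871 ztop 0.071 topmid [ 0.4533 -0.0037] ext [0.057 0.056]
pix800 [438. 260.] n 102 ztop 0.030 topmid [0.5086 0.093 ] ext [0.023 0.021]
pix800 [176. 331.] n 957 ztop 0.018 topmid [ 0.524  -0.2709] ext [0.177 0.212]
pix800 [710. 300.] n 1207 ztop 0.071 topmid [0.6624 0.4198] ext [0.059 0.058]
pix800 [537. 322.] n 383 ztop 0.051 topmid [0.6396 0.1908] ext [0.038 0.038]
pix800 [369. 317.] n 136 ztop 0.026 topmid [ 0.5711 -0.0198] ext [0.024 0.022]
pix800 [433. 325.] n 365 ztop 0.050 topmid [0.6114 0.0579] ext [0.04  0.038]
pix800 [211. 341.] n 574 ztop 0.062 topmid [ 0.5719 -0.227 ] ext [0.045 0.042]
pix800 [315. 338.] n 382 ztop 0.051 topmid [ 0.5953 -0.0952] ext [0.04  0.037]
pix800 [144. 353.] n 333 ztop 0.055 topmid [ 0.5679 -0.3128] ext [0.031 0.031]
pix800 [496. 356.] n 310 ztop 0.076 topmid [0.6
[... 1629 characters left out ...]
pix800 [355. 290.] n 224 ztop 0.052 topmid [0.6107 0.057 ] ext [0.037 0.037]
pix800 [608. 288.] n 232 ztop 0.055 topmid [ 0.5664 -0.3129] ext [0.031 0.032]
pix800 [577. 293.] n 22 ztop 0.028 topmid [ 0.5679 -0.2735] ext [0.005 0.007]
pix800 [411. 313.] n 113 ztop 0.026 topmid [ 0.5709 -0.02  ] ext [0.022 0.022]
pix800 [227. 397.] n 738 ztop 0.019 topmid [0.4837 0.2572] ext [0.159 0.192]
pix800 [340. 365.] n 69 ztop 0.032 topmid [0.5058 0.092 ] ext [0.022 0.021]
pix800 [411. 393.] n 663 ztop 0.072 topmid [ 0.4506 -0.004 ] ext [0.055 0.053]
pix800 [504. 466.] n 957 ztop 0.021 topmid [ 0.3324 -0.1204] ext [0.162 0.174]
pix800 [282. 518.] n 670 ztop 0.027 topmid [0.3186 0.1814] ext [0.078 0.079]
```

View pics/crop1.png

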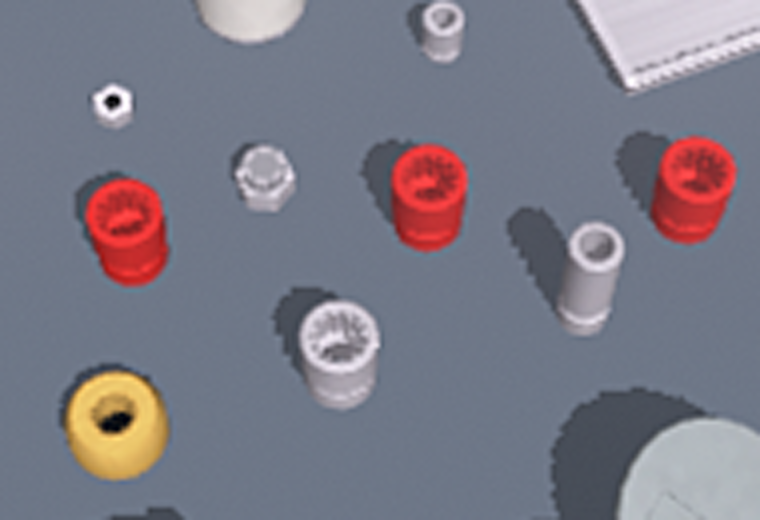

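View pics/crop2.png

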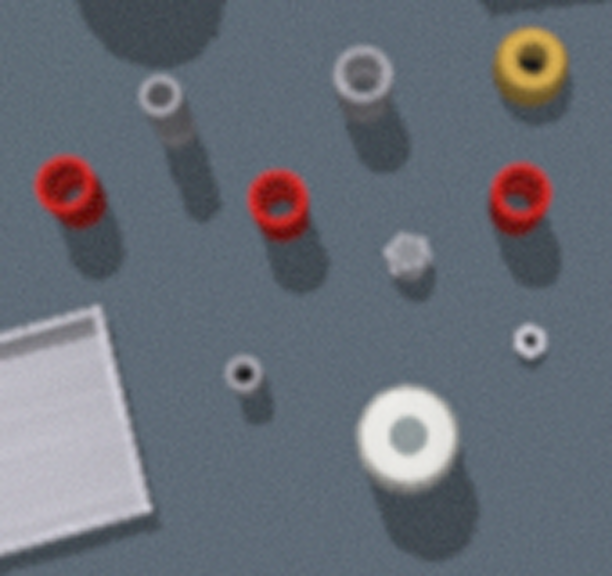

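View pics/crop3.png

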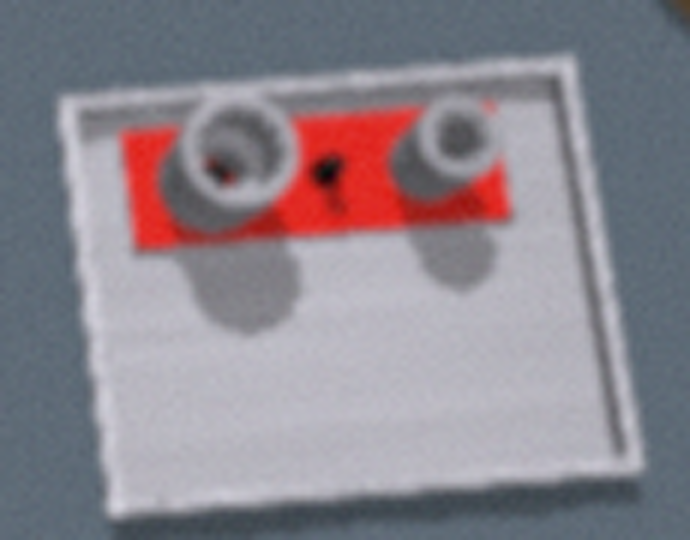

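View pics/crop4.png

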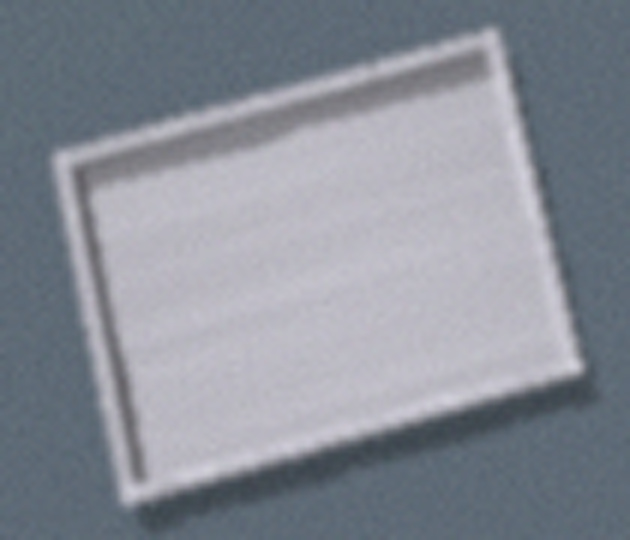

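The crops confirm the choices: chrome prop socket at crop1 (340,350), plug socket at (595,275), castle nut at (265,178) and washer at (115,425). The prop tray strip is on its +x side, with the empty post at crop3 (328,172). Next are the tray poses and the nut yaw.

Run:
```python
from h import *
for n in('scene','top'):
    P=cloud(n,np.load(n+'0.npy'))
    for nm,c in(('prop',(.524,-.271)),('tune',(.484,.2575))):
        m=(np.hypot(P[...,0]-c[0],P[...,1]-c[1])<.15)&(P[...,2]>.0105)&(P[...,2]<.022)
        Q=P[m][:,:2]
        # robust: rect from points
        k,l,s,cc=cv2.connectedComponentsWithStats(m.astype(np.uint8)); i=1+np.argmax(s[1:,4])
        r=cv2.minAreaRect((P[l==i][:,:2]*1000).astype(np.float32)); print(n,nm,r)
        if nm=='prop':
            ct=np.array(r[0])/1000; a=np.radians(r[2]); a=(a+np.pi/4)%(np.pi/2)-np.pi/4
            R=np.array([[np.cos(a),-np.sin(a)],[np.sin(a),np.cos(a)]])
            for q in((45,-40),(45,0),(45,46)): print('  post',(ct+R@np.array(q)/1000).round(4),np.degrees(a))
    # nut
    im=cv2.imread(f'pics/{n}0.png').astype(np.float32)
    u,v=proj(n,np.array([.571,-.02,.012])); u=int(u);v=int(v)
    g=cv2.cvtColor(im.astype(np.uint8),cv2.COLOR_BGR2GRAY)
    x0,y0=u-18,v-18; cr=g[y0:y0+36,x0:x0+36]
    M=(cr>135); print('mask',M.sum())
    S=4
    Mb=(cv2.resize(cr,None,fx=S,fy=S,interpolation=cv2.INTER_CUBIC)>135)
    res=[]
    for yaw in range(-30,30,3):
        best=0
        for dx in np.arange(-.004,.0041,.001):
            for dy in np.arange(-.004,.0041,.001):
                a=np.radians(yaw+30+60*np.arange(6)); rr=.0135/np.cos(np.pi/6)
                pts=[]
                for z in(0,.015): pts+= [(.571+dx+rr*np.cos(t),-.02+dy+rr*np.sin(t),z) for t in a]
                pts+=[(.571+dx+.0115*np.cos(t),-.02+dy+.0115*np.sin(t),.024) for t in np.linspace(0,6.28,24)]
                pu,pv=proj(n,np.array(pts)); h=cv2.convexHull(np.stack([(pu-x0+.5)*S-.5,(pv-y0+.5)*S-.5],1).astype(np.int32))
                K=np.zeros(Mb.shape,np.uint8); cv2.fillPoly(K,[h],1); K=K>0
                iou=(K&Mb).sum()/(K|Mb).sum()
                if iou>best: best=iou;bd=(dx,dy)
        res.append((round(float(best),3),yaw,np.round(bd,3).tolist()))
    print(sorted(res,reverse=True)[:6])
    cv2.imwrite(f'pics/nut_{n}.png',cv2.resize(im[y0:y0+36,x0:x0+36],(432,432),interpolation=cv2.INTER_CUBIC))
    near=P[(P[...,0]>.7)&(P[...,0]<.95)&(P[...,1]>-.05)&(P[...,1]<.3)&(P[...,2]>.02)]
    for X in np.arange(.7,.95,.05): 
        q=near[(near[:,0]>=X)&(near[:,0]<X+.05)]; print('  x',X.round(2),'zmax',q[:,2].max().round(3) if len(q) else None)
```

```text
scene prop ((524.2609252929688, -270.9483642578125), (206.92706298828125, 169.29229736328125), 87.33100891113281)
  post [ 0.5673 -0.313 ] -2.668991088867183
  post [ 0.5692 -0.273 ] -2.668991088867183
  post [ 0.5714 -0.2271] -2.668991088867183
scene tune ((484.4556884765625, 258.0939025878906), (138.78866577148438, 177.84925842285156), 9.004926681518555)
mask 182
[(0.918, -15, [0.0, 0.0]), (0.918, -18, [0.0, 0.0]), (0.916, -12, [0.0, 0.0]), (0.914, -24, [0.0, 0.0]), (0.913, -21, [0.0, 0.0]), (0.911, -9, [0.0, 0.0])]
  x 0.7 zmax 0.051
  x 0.75 zmax 0.162
  x 0.8 zmax 0.162
  x 0.85 zmax 0.106
  x 0.9 zmax 0.106
top prop ((524.1517333984375, -271.8169250488281), (206.9521026611328, 166.42324829101562), 87.30399322509766)
  post [ 0.5672 -0.3139] -2.6960067749023464
  post [ 0.5691 -0.2739] -2.6960067749023464
  post [ 0.5713 -0.228 ] -2.6960067749023464
top tune ((483.7013854980469, 257.3021545410156), (136.60043334960938, 176.3356170654297), 8.72527027130127)
mask 104[ WARN:0@3.857] global loadsave.cpp:1063 imwrite_ Unsupported depth image for selected encoder is fallbacked to CV_8U.
Traceback (most recent call last):
  File "h.py", line 8, in proj
    c=vision.camera_info(n); q=(np.asarray(p)-c['pose'][:3,3])@c['pose'][:3,:3]
ValueError: time passes only in moves, steps and waits
```

```bash
python3 -c "
import cv2,numpy as np
cv2.imwrite('pics/nut2.png',np.hstack([cv2.imread('pics/nut_scene.png'),cv2.imread('pics/nut_top.png')])[:, :800])"
```

```text
[ WARN:0@0.023] global loadsave.cpp:275 findDecoder imread_('pics/nut_top.png'): can't open/read file: check file path/integrity
Traceback (most recent call last):
ValueError: all the input arrays must have same number of dimensions, but the array at index 0 has 3 dimension(s) and the array at index 1 has 1 dimension(s)
```

```bash
sed -i 's/^def cloud/import functools\n@functools.lru_cache\ndef ci(n): return vision.camera_info(n)\ndef cloud/; s/c=vision.camera_info(n)/c=ci(n)/' h.py
python3 - <<'E'
from h import *
tot={}
out=[]
for n in('scene','top'):
    g=cv2.imread(f'pics/{n}0.png',0)
    u,v=proj(n,np.array([.571,-.02,.012])); x0,y0=int(u)-18,int(v)-18; cr=g[y0:y0+36,x0:x0+36]
    S=6; big=cv2.resize(cr,None,fx=S,fy=S,interpolation=cv2.INTER_CUBIC)
    thr,Mb=cv2.threshold(cv2.GaussianBlur(big,(0,0),3),0,1,cv2.THRESH_OTSU); Mb=Mb>0; print(n,thr)
    out.append(cv2.resize(big,(390,390)))
    for yaw in range(-30,30,3):
        best=0
        for dx in np.arange(-.003,.0031,.001):
            for dy in np.arange(-.003,.0031,.001):
                a=np.radians(yaw+30+60*np.arange(6)); rr=.0135/np.cos(np.pi/6)
                pts=[(.571+dx+rr*np.cos(t),-.02+dy+rr*np.sin(t),z) for z in (0,.015) for t in a]
                pts+=[(.571+dx+.0115*np.cos(t),-.02+dy+.0115*np.sin(t),.024) for t in np.linspace(0,6.28,24)]
                pu,pv=proj(n,np.array(pts)); h=cv2.convexHull(np.stack([(pu-x0+.5)*S-.5,(pv-y0+.5)*S-.5],1).astype(np.int32))
                K=np.zeros(Mb.shape,np.uint8); cv2.fillPoly(K,[h],1); K=K>0
                best=max(best,(K&Mb).sum()/(K|Mb).sum())
        tot.setdefault(yaw,[]).append(round(float(best),3))
print(tot)
cv2.imwrite('pics/nut2.png',np.hstack(out))
P=cloud('top',np.load('top0.npy'))
m=(P[...,2]>.06)&(P[...,0]>.72)&(P[...,1]>0)&(P[...,1]<.25)&(P[...,0]<1); Q=P[m]; print(Q.min(0),Q.max(0)); H=Q[Q[:,2]>.1]; print(H.min(0),H.max(0))
E
```

```text
scene 145.0
top 124.0
{-30: [0.887, 0.831], -27: [0.889, 0.834], -24: [0.892, 0.843], -21: [0.899, 0.851], -18: [0.896, 0.85], -15: [0.895, 0.852], -12: [0.892, 0.85], -9: [0.889, 0.845], -6: [0.889, 0.837], -3: [0.885, 0.829], 0: [0.881, 0.826], 3: [0.878, 0.814], 6: [0.876, 0.808], 9: [0.869, 0.808], 12: [0.869, 0.8], 15: [0.868, 0.801], 18: [0.866, 0.803], 21: [0.866, 0.806], 24: [0.871, 0.811], 27: [0.876, 0.817]}
[7.69022362e-01 2.55416818e-04 6.00048716e-02] [0.99779116 0.15718408 0.10646382]
[0.84991414 0.05143096 0.1000788 ] [0.90829001 0.11048838 0.10646382]
```

View pics/nut2.png

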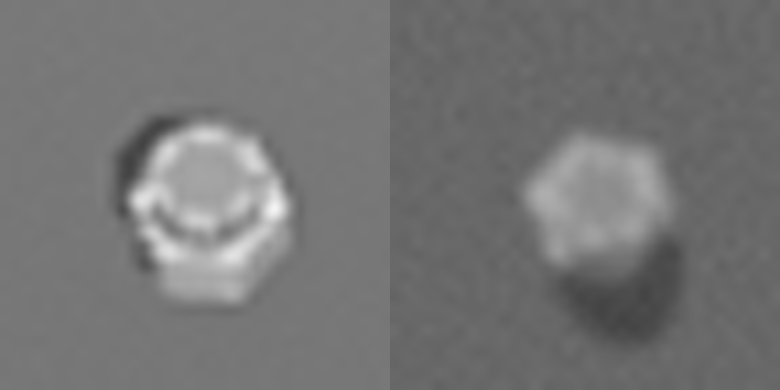

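Nut yaw is about -18°, and both cameras agree. The post from the tray fit (0.569,-0.2735) matches the tip I measured. I'll start with the filter.

```bash
cat >> h.py <<'E'
PT=np.array([.5242,-.2713]); PA=np.radians(-2.68)
TT=np.array([.4841,.2577]); TA=np.radians(8.9)
def tr(c,a,p): 
    return c+np.array([[np.cos(a),-np.sin(a)],[np.sin(a),np.cos(a)]])@np.array(p)
def quat(theta, prev):
    best=None
    q6=prev
    for a in (theta+np.pi/2,theta-np.pi/2):
        yield np.array([0,np.cos(a/2),np.sin(a/2),0])
def goto(xy,z,theta,quatfix=None):
    """joint move to hover; choose of two equivalent yaws the one with the smallest j6"""
    best=None
    for q in quat(theta,0):
        j=solver.ik([*xy,z],q)
        if j is None: continue
        c=abs(j[5])
        if best is None or c<best[0]: best=(c,q,j)
    robot.reach([*xy,z],best[1]); return best[1]
def F(): 
    robot.pause(.15); return readout.observe()['ft_force'].copy()
def st(m):
    o=readout.observe(); print(m,'t %.1f'%o['time'],'tcp',o['tool_pos'].round(4),'w %.4f'%o['width'],'F',o['ft_force'].round(1))
def pick(xy,z,theta,opening,grip,hover=.2):
    q=goto(xy,hover,theta); eoat.gripper_to(opening)
    robot.line_to([*xy,z+.06],q,max_speed=.25); robot.line_to([*xy,z],q,max_speed=.08)
    f0=F(); eoat.gripper_to(0.0,grip); st('gripped')
    robot.line_to([*xy,z+.03],q,max_speed=.08); st('lifted'); robot.line_to([*xy,hover],q,max_speed=.25)
    print('dF',(F()-f0).round(2)); st('up')
def place(xy,z,theta,release,hover=.2,near=.006,extra=.0025):
    q=goto(xy,hover,theta); robot.line_to([*xy,z+.04],q,max_speed=.25); robot.line_to([*xy,z+near],q,max_speed=.06)
    f0=F(); h=z+near
    while h>z-extra:
        h-=.001; robot.line_to([*xy,h],q,max_speed=.03); robot.pause(.05)
        f=readout.observe()['ft_force']
        if f[2]-f0[2]>4: break
    st('contact? dF %s'%(f-f0).round(1)+' h-z %.4f'%(h-z))
    eoat.gripper_to(release); robot.pause(.2); st('released')
    robot.line_to([*xy,z+.09],q,max_speed=.1); 
    robot.line_to([*xy,hover],q,max_speed=.25)
def snap(n,name,box=None,f=1):
    p,d=vision.snapshot(n); np.save(name+'.npy',d); p=p[:,:,::-1]
    cv2.imwrite(f'pics/{name}_raw.png',p)
    if box: p=p[box[0]:box[1],box[2]:box[3]]
    cv2.imwrite(f'pics/{name}.png',cv2.resize(p,None,fx=f,fy=f,interpolation=cv2.INTER_CUBIC))
E
python3 - <<'E'
from h import *
for nm,xy,th in (('prop',(.686,-.006),PA),('plug',(.68,.1215),TA),('filt',(.452,-.0038),TA),('wash',(.6895,-.1196),PA+np.pi/2),('nut',(.571,-.02),np.radians(102))):
    print(nm,[None if (j:=solver.ik([*xy,.02],q)) is None else j.round(2) for q in quat(th,0)])
pick((.452,-.0038),.018,TA,.085,45)
E
```

```text
prop [array([-0.12,  0.84,  1.26, -0.  ,  1.05, -0.07]), array([-0.12,  0.84,  1.26, -0.  ,  1.05,  3.07])]
plug [array([ 0.07,  0.84,  1.24, -0.  ,  1.06, -0.09]), array([ 0.07,  0.84,  1.24, -0.  ,  1.06,  3.05])]
filt [array([-0.18,  0.52,  1.97, -0.  ,  0.66, -0.33]), array([-0.18,  0.52,  1.97, -0.  ,  0.66,  2.81])]
wash [array([-0.28,  0.86,  1.2 , -0.  ,  1.08, -1.81]), array([-0.28,  0.86,  1.2 , -0.  ,  1.08,  1.34])]
nut [array([-0.17,  0.67,  1.63, -0.  ,  0.84, -1.95]), array([-0.17,  0.67,  1.63, -0.  ,  0.84,  1.19])]
gripped t 4.5 tcp [ 0.4519 -0.0038  0.0185] w 0.0609 F [-2.4  0.3  7.1]
lifted t 5.1 tcp [ 0.4519 -0.0038  0.0479] w 0.0610 F [-0.4 -0.3 -2.5]
dF [-0.72 -1.23 -2.94]
up t 6.0 tcp [ 0.451  -0.0037  0.1982] w 0.0610 F [-0.6 -0.1 -2.5]
```

Run:
```python
from h import *
place(tr(TT,TA,(0,-.038)),.018+.003,TA,.075)
pick((.680,.1215),.025,TA,.06,40)
snap('scene','s1',(80,300,200,512),2.4)
```

```text
contact? dF [-0.8 -0.5  8.3] h-z -0.0000 t 10.3 tcp [0.4901 0.2202 0.0216] w 0.0610 F [-1.6 -0.3  6.3]
released t 10.8 tcp [0.49   0.2202 0.0209] w 0.0750 F [ 0.5 -0.5 -0.5]
gripped t 15.5 tcp [0.68   0.1215 0.0253] w 0.0249 F [-0.9 -0.8  2.4]
lifted t 16.1 tcp [0.6802 0.1215 0.0556] w 0.0250 F [-1.4 -0.6 -1.8]
dF [-0.92  0.23 -0.27]
up t 16.9 tcp [0.679  0.1214 0.1972] w 0.0248 F [-0.   0.6 -0.7]
```

View pics/s1.png

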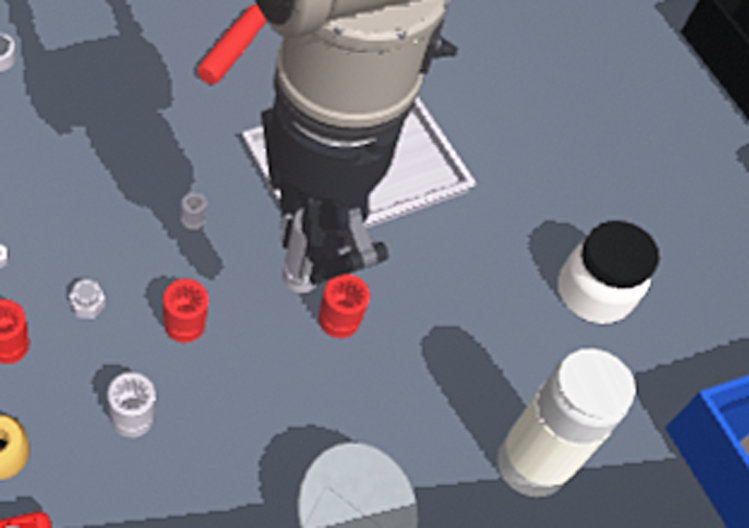

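The plug socket is in the jaws, with its foot at about (300,285), and the bench spot is empty. The arm hides the filter from this view.

Run:
```python
from h import *
place(tr(TT,TA,(0,.042)),.025+.003,TA,.045)
pick((.6895,-.1196),.001,PA+np.pi/2,.07,50)
snap('top','t2',(110,310,90,440),2.2)
```

```text
contact? dF [-2.9 -1.  11.3] h-z -0.0010 t 21.7 tcp [0.4778 0.2993 0.0282] w 0.0253 F [-3.1 -0.7 10.2]
released t 22.2 tcp [0.4776 0.2992 0.0268] w 0.0448 F [-0.5  0.2  0. ]
gripped t 27.9 tcp [ 0.69   -0.1197  0.002 ] w 0.0483 F [-1.7  0.3  5.4]
lifted t 28.4 tcp [ 0.6896 -0.1196  0.0314] w 0.0478 F [ 0.5  0.3 -2.7]
dF [ 0.68 -0.28 -1.46]
up t 29.4 tcp [ 0.6886 -0.1194  0.1974] w 0.0482 F [ 0.1  0.1 -2.8]
```

View pics/t2.png

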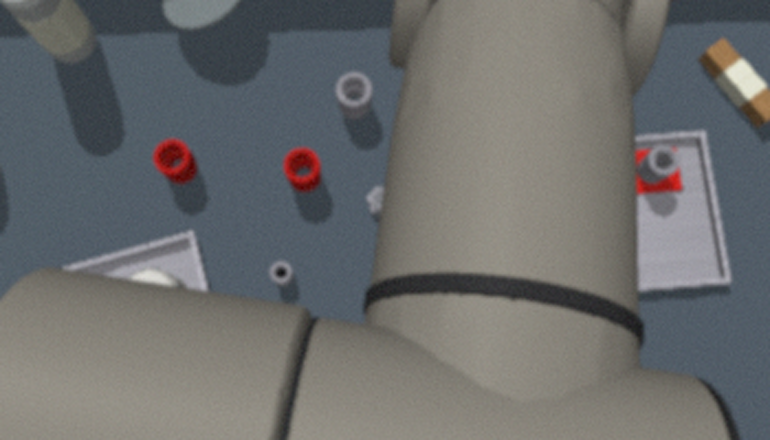

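The washer is held. The arm hides the prop tray centre, and the prop socket at (354,95) and the reds are undisturbed.

Run:
```python
from h import *
place(tr(PT,PA,(-.030,-.042)),.001+.003,PA+np.pi/2,.062,extra=.002)
pick((.571,-.02),.003,np.radians(102),.045,40)
```

```text
contact? dF [-1.5  1.5  7.5] h-z 0.0000 t 34.0 tcp [ 0.4924 -0.3119  0.005 ] w 0.0480 F [-2.1  1.7  5.9]
released t 34.5 tcp [ 0.4923 -0.3118  0.0039] w 0.0620 F [0.  0.3 0.2]
gripped t 39.6 tcp [ 0.5714 -0.02    0.0036] w 0.0260 F [-1.2  0.2  5. ]
lifted t 40.1 tcp [ 0.571  -0.02    0.0332] w 0.0258 F [ 0.3 -0.5 -0.9]
dF [ 0.94  0.   -0.94]
up t 41.1 tcp [ 0.5701 -0.0199  0.1979] w 0.0257 F [ 0.6  0.5 -0.9]
```

Run:
```python
from h import *
place(tr(PT,PA,(-.030,.045)),.003+.003,np.radians(102),.04,extra=.002)
# clear the arm to view
robot.reach([.45,.1,.3],[0,.7071,.7071,0])
snap('top','t3',(130,260,300,440),5)
snap('scene','s3'); st('')
```

```text
contact? dF [-2.   1.   5.7] h-z -0.0000 t 45.4 tcp [ 0.4965 -0.225   0.0066] w 0.0257 F [-1.8  1.1  5.3]
released t 45.9 tcp [ 0.4963 -0.2249  0.0059] w 0.0398 F [-0.2 -0.6  0.5]
 t 48.9 tcp [0.4503 0.0991 0.2993] w 0.0398 F [-0.6 -0.  -0.8]
```

View pics/t3.png

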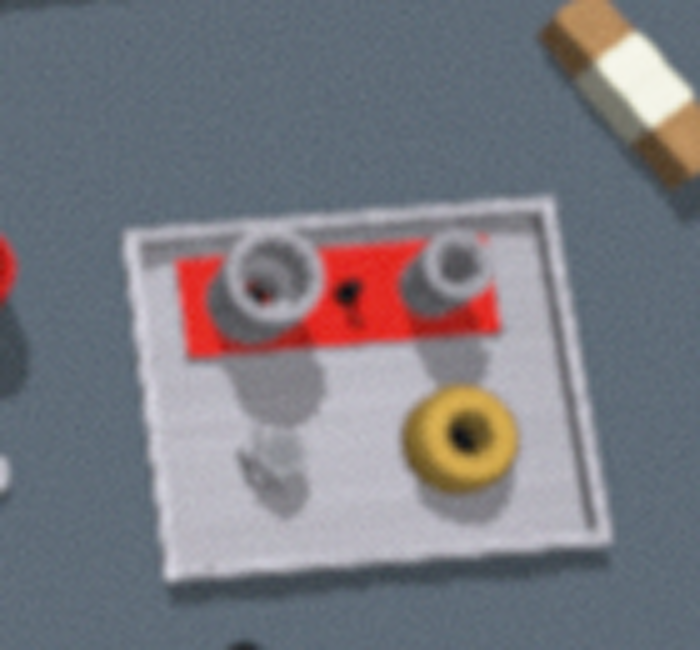

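View pics/s3.png

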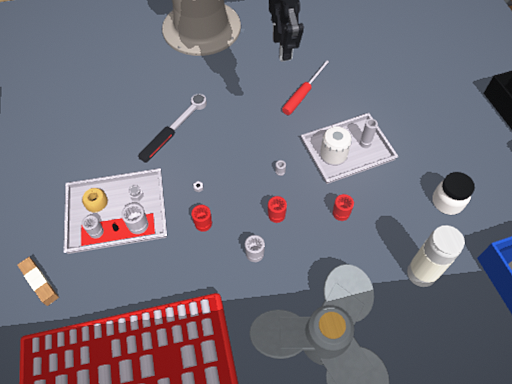

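The washer at t3 (461,437) and the nut at (275,455) lie in the prop tray, and the neighbours haven't moved. In s3 the filter (336,145) and plug socket (368,132) stand in the tune-up tray. Next is the prop socket.

Run:
```python
from h import *
Z=.016
pick((.6859,-.0063),Z,PA,.055,40)
xy=tr(PT,PA,(.045,0)); xy=(xy+np.array([.569,-.2733]))/2; print(xy)
q=goto(xy,.2,PA); robot.line_to([*xy,Z+.007+.03],q,max_speed=.15)
f0=F(); h=Z+.007+.03; st('above')
snap('scene','s4',(120,290,40,240),3.9)
snap('top','t4')
while h>Z+.007-.002:
    h-=.0015; robot.line_to([*xy,h],q,max_speed=.03); robot.pause(.05)
    f=readout.observe()['ft_force']-f0
    if np.abs(f).max()>5: break
st('dF %s h-z %.4f'%(f.round(1),h-Z-.007))
```

```text
gripped t 52.3 tcp [ 0.6863 -0.0063  0.0168] w 0.0373 F [-0.7  0.4  4.1]
lifted t 52.8 tcp [ 0.686  -0.0063  0.0464] w 0.0376 F [ 0.7 -0.2 -3.4]
dF [-1.38 -0.48 -2.06]
up t 53.7 tcp [ 0.6849 -0.0062  0.1973] w 0.0372 F [-0.5 -0.2 -2.9]
[ 0.56907539 -0.27335205]
above t 56.1 tcp [ 0.5696 -0.2737  0.0541] w 0.0372 F [ 0.5  0.4 -2.7]
dF [-2.   0.   6.6] h-z -0.0000 t 62.2 tcp [ 0.5693 -0.2735  0.0238] w 0.0375 F [-1.5  0.4  3.9]
```

View pics/s4.png

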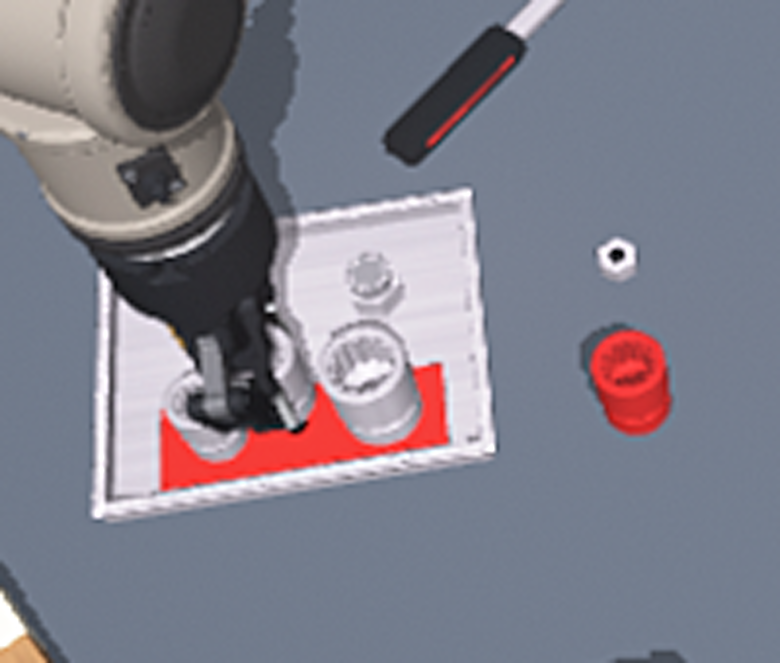

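Contact came exactly at the home height, so the socket is home on the strip. I'll release, back off and verify.

Run:
```python
from h import *
eoat.gripper_to(.05); robot.pause(.2); st('rel')
p=readout.observe()['tool_pos']
robot.line_to([p[0],p[1],.11],max_speed=.08); robot.line_to([p[0],p[1],.25],max_speed=.25)
robot.reach([.45,.1,.3],[0,.7071,.7071,0]); robot.pause(.5)
snap('top','t5',(130,260,300,440),5); snap('scene','s5',(90,270,50,420),2.15); st('')
for n,f in(('scene','s5'),('top','t5')):
    P=cloud(n,np.load(f+'.npy'))
    for nm,c in(('prop',(.569,-.2735)),('small',(.567,-.313)),('big',(.571,-.227)),('washer',(.492,-.312)),('nut',(.4965,-.225)),('filter',(.49,.22)),('plug',(.4777,.299))):
        d=np.hypot(P[...,0]-c[0],P[...,1]-c[1])
        r={'prop':.021,'small':.0185,'big':.024}.get(nm,.034)
        Q=P[(d<r)&(P[...,2]>.012)]; zt=np.percentile(Q[:,2],97)
        T=Q[Q[:,2]>zt-.005]; mn,mx=T.min(0),T.max(0); A=np.linalg.lstsq(np.c_[T[:,:2],np.ones(len(T))],T[:,2],rcond=None)[0]
        print(n,nm,'ztop %.4f'%zt,((mn+mx)/2)[:2].round(4),(mx-mn)[:2].round(3),'tilt %.2f'%np.hypot(*A[:2]))
```

```text
rel t 62.7 tcp [ 0.5691 -0.2733  0.0229] w 0.0499 F [-0.4 -0.7  0.4]
 t 66.7 tcp [0.45 0.1  0.3 ] w 0.0501 F [0.2 0.4 0.2]
scene prop ztop 0.0575 [ 0.571  -0.2722] [0.036 0.037] tilt 0.02
scene small ztop 0.0535 [ 0.568  -0.3125] [0.032 0.032] tilt 0.02
scene big ztop 0.0612 [ 0.5722 -0.2268] [0.043 0.043] tilt 0.01
scene washer ztop 0.0301 [ 0.4937 -0.3096] [0.044 0.044] tilt 0.01
scene nut ztop 0.0282 [ 0.4958 -0.2237] [0.022 0.023] tilt 0.02
scene filter ztop 0.0740 [0.4936 0.2201] [0.052 0.054] tilt 0.00
scene plug ztop 0.0788 [0.4807 0.3007] [0.026 0.026] tilt 0.02
top prop ztop 0.0586 [ 0.5697 -0.2727] [0.037 0.037] tilt 0.01
top small ztop 0.0543 [ 0.5664 -0.3135] [0.031 0.032] tilt 0.04
top big ztop 0.0626 [ 0.5705 -0.2274] [0.043 0.044] tilt 0.02
top washer ztop 0.0310 [ 0.4925 -0.3101] [0.045 0.043] tilt 0.00
top nut ztop 0.0291 [ 0.4954 -0.225 ] [0.024 0.023] tilt 0.02Traceback (most recent call last):
  File "<stdin>", line 12, in <module>
    return _quantile_unchecked(
        a, q, axis, out, overwrite_input, method, keepdims, weights)
    return _ureduce(a,
                    func=_quantile_ureduce_func,
    ...<5 lines>...
                    overwrite_input=overwrite_input,
                    method=method)
    r = func(a, **kwargs)
    result = _quantile(arr,
                       quantiles=q,
    ...<2 lines>...
                       out=out,
                       weights=wgt)
    slices_having_nans = np.isnan(arr[-1, ...])
                                  ~~~^^^^^^^^^
IndexError: index -1 is out of bounds for axis 0 with size 0
```

View pics/t5.png

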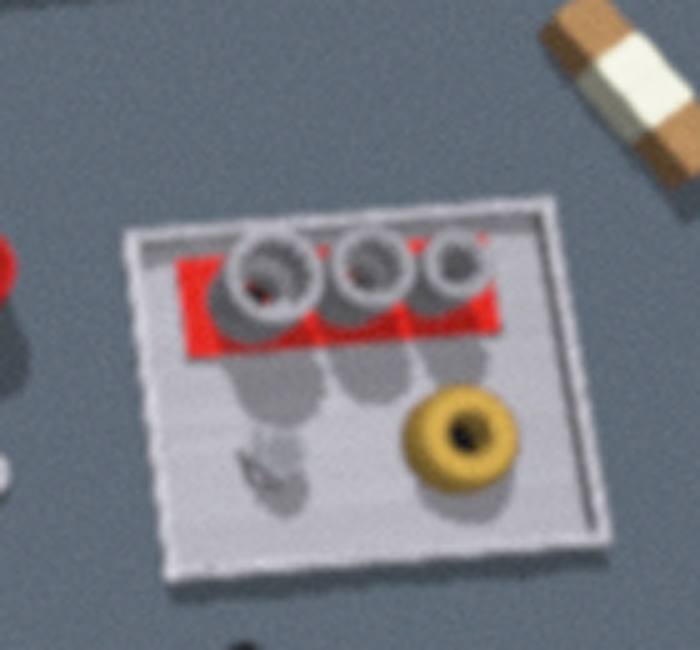

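View pics/s5.png

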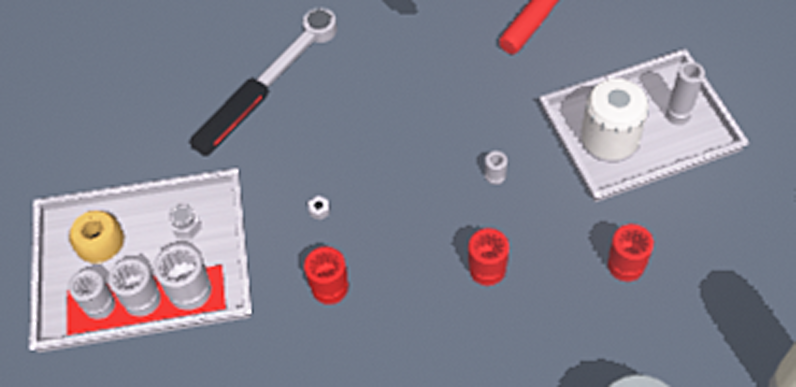

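The tops match the seated heights: prop socket 57 mm, washer 29, nut 27, filter 73 and plug socket 78. Everything is upright, so I'm handing in.

```bash
python3 -c "
from rig import robot
print(robot.sign_off())"
```

```text
the job is handed in; nothing more can be done
None
```

The job is handed in at about 67 s, with both trays made up and everything released. The hand-in reports no verdict, so I can't say how it was judged.

- **Propeller tray:** The prop-nut socket stands on the strip over the middle post. Its top is at about 57.5–58.6 mm (57 expected), and it sits within about 2 mm of the post. The washer and castle nut lie flat on the open floor.
- **Neighbouring sockets:** Both are within about 1 mm of their starting positions and upright.
- **Tune-up tray:** The filter and plug socket stand upright, with tops at about 74 and 79 mm (73 and 78 expected).

**Checks that failed or disagreed:**
- The final overhead check of the filter and plug socket gave no reading, most likely because the arm was in the way. For those two I relied on the scene camera's depth and picture.
- The overhead camera reads heights 1–2 mm high. The two cameras differ by 1–2 mm in position, which is within the stated calibration.

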